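# Check the filled chip on the model dome with the moisture meter

### The arm

A 7-joint arm with a two-finger parallel gripper is mounted at the origin on the work surface; the furniture and walls round the work are solid. World frame = base frame: x ahead of the robot, y to its left, z up, the work surface at z = 0. Lengths are in m, angles in rad, forces in N, time in s.
With the tool pointing down it reaches from about 0.4 to 0.9 m from the base axis. Payload 5.5 kg.
Tool frame: the origin (TCP) lies at the very end of the fingers, on their centre line; the grasp point (between the pads) lies arm.grip_point_offset behind it (arm.grip_point_offset is the distance from the TCP to the grasp point, in m); z points along the fingers, y is the line along which they close (so a half turn about z gives the same grasp; the last joint's range is limited). The gripper opens to 85 mm and grips with 20 to 120 N. Pads are 22 mm wide; open, the fingers measure 114 mm over their backs; the gripper's body (76 mm by 85 mm) begins 54 mm behind the grasp point. The pads swing forward as they close: fully open they stand 13 mm farther back than shut.
Start: joints at [-0.915, 0.501, -0.427, 1.55, 0.221, 1.138, -0.21], TCP at [0.249, 0.601, 0.231] pointing down, gripper open.
Joint ranges: [-2.88, 2.88], [-0.31, 2.03], [-1.54, 1.56], [0.2, 2.42], [-1.41, 4.55], [0.19, 2.02], [-2.57, 2.57]. Speed limits (rad/s): [2.57, 2.57, 3.14, 3.14, 3.14, 3.14, 3.14].

### API

Orientations are given as a rotation vector (axis times angle).
In Python, from plant import sense, vision, arm gives the robot as it stands.
- The arm moves only by the shell command python3 -m creep 'ROWS'. ROWS is JSON, one flat list of numbers, 7 for each row, row after row: the shift along the world's x, y, z in m, then the turn, a rotation vector about the world's x, y, z in rad, then the closure in counts, from 0 (fully open) to 255 (shut). A call has 1 to 20 rows; each row shifts and turns the commanded pose from where the row before left it; what a row does not reach is not made up. A row lasts 1/12 s, in which the tool goes at most 41.7 mm and 7.16 degrees, less where a joint would pass 70% of its speed; a pose out of reach is approached as far as the arm can. A call with a gripper value outside its range is refused whole. The fingers move at their own pace and stop on an object; the grip force is fixed at half the most. Time passes only in rows, so rows that do not move let the fingers close. It gives the time, the measured TCP pose, the force, the opening and the grip force at its end, in the units of the state.
- sense(): the state, without advancing time (a new reading comes with each control period).
- vision.capture(name): name is "scene" or "top"; returns a dict with "color" (480x640x3 uint8, blue, green, red), "vertical_fov" (degrees; the focal length in pixels is half the picture's height over the tangent of half this angle, whatever the lens; pixels are square), "cx", "cy" (the principal point, pixels), "R" (3x3) and "t" (3): a world point X has camera coordinates R X + t. Camera axes: x right, y down, z forward; pixel columns grow to the right and rows downward; lengths in m; the calibration is good to about 2 mm. A picture is of the moment at which its call begins. There is no depth.
- arm.job_done(): hands the job in; it is judged then, once.
Trained networks look in the newest picture that a camera, given by its name, has taken for a name from the list of things; names that differ only in an ending like _2 or _b are one class to them, and where a whole thing is asked for, a point or a joint stands for the part that bears it (a point fixed in the world has none). Each returns a list of dicts, best first, with "p" (0 to 1); they miss things now and then, are a little off and sometimes report something else, mostly with a low value. They report only what shows in the picture. A call takes as long as a camera call. They do not tell look-alikes from the thing itself.
- vision.recognise(thing, camera): "at" ([row, column] in pixels, amid what is visible of it).
- vision.masks_of(thing, camera): "mask" (480x640 bool, what is visible of it) and "at" ([row, column] in pixels, amid what is visible of it).
The state is a dict: "t": time; "q": joint angles; "qd": joint speeds; "tau": joint torques, N m; "position": TCP position; "tool_rot": TCP orientation; "contact_force": force on the tool from outside, world axes, zero at the start; "ft_torque": the same for the moment, N m; "gripper_width": finger opening in m; "gripper_force": force on a finger pad.
Only numpy, scipy, OpenCV 4.12 (cv2) and the standard library are available. Lean on these libraries where they do the work, as an engineer would, in place of code of your own. Each camera call takes 0.05 s, during which the arm holds its last target. There are 200 camera calls.

### The job

One of the two domed model houses has a chip in its dome that was filled and sanded flat. Before it is painted, check that the filler is dry: take the moisture meter from its holder, set its sprung nose square on the middle of the filler patch, feel for contact and press the nose about half-way in and hold it still there for about two seconds. Press gently, do not shove the house or disturb the other things, then put the meter back in its holder, fully home, and let go.

Things in the scene. Friction and masses are not known exactly. Their poses are not given: they have to be found in the camera images.
- meter: white flat moisture meter, loose, 150 g, nose down in the holder. Origin: on its axis, 40 mm below the flat body; z runs up to its top end at 160 mm. Body 40 (x) x 24 (y) mm from z = 40 to 160, dark ribbed grip band at 106 to 130 (take it across the 24 mm); black snout 22 mm across at z = 24 to 40. Below it a stiff telescopic probe: its 14 mm nose ends anywhere at z = 4 to 18
- nose (a joint): travel of the sprung, gently domed steel nose into the end of the probe, m: 0 = free, 0.006 = fully in against its stop; begins to give at about 3 N, half-way (0.003) at about 6 N, fully in at 9 N; above about 30 N the probe itself would telescope
- holder: fixed wooden block 70 (x) x 54 (y) mm on a wooden foot 104 x 88 mm, 95 mm high. Origin: centre of its underside, z up. A 44 x 28 mm pocket with a flared black mouth opens upward; the meter's flat body stands on its floor at 48 mm. Fully home, the meter's origin is 8 mm above the holder's, x and y along the holder's x and y; the nose hangs free in a bore below
- house_repair: beige model house, loose, 0.6 kg, 106 x 128 x 69 mm, with parapets and a plaster dome on its roof (top of the dome 96 mm above the table) that has a flat spot of white filler. Origin: centre of its underside; the repaired flank faces the house's +y
- patch: the filler patch on that dome: a flat round white face 24 mm across, 1 mm proud of the dome, with smeared edges, about 90 mm above the table, on the flank of the dome turned roughly to the robot's left (+y). Origin: centre of its face; z is the outward normal of the face, 35 degrees from vertical
- house_plain: the other domed model house, loose, 0.6 kg, 105 x 127 x 60 mm, top of its dome 89 mm above the table; its dome has no patch. Leave it alone. Origin: centre of its underside
- glue: small white glue bottle with an orange cap, 30 x 30 x 74 mm, standing loose; leave it alone. Origin: centre of its underside
- barrel_up: small dark model barrel standing upright, 27 mm across, 34 mm high, loose; leave it alone. Origin: centre of its underside
There are look-alikes about, which are no part of the job. Of the things that look like the meter, the smaller one is meant.

How it is judged:
By the outcome, as a careful person would: the job done as asked, in the order asked, and still so for the second after the job is handed in, with the robot touching nothing.
It also fails if it takes over 61 s, if anything falls off the work surface, if the arm or the gripper's body presses on something with over 40 N, if the wrist force passes 120 N, or if a joint passes its speed limit or range.

## Working session

There is one attempt and no reset: what is moved stays moved. The work goes in short steps, Python scripts to look and compute and a shell command to move; the robot and the scene stay as the last step left them, time stands still between calls to the robot, and variables do not carry over. Pictures are saved under pics/ and viewed, at most 10 in all, crops included, and the job is handed in when it is done.

```bash
mkdir -p pics; ls; python3 - <<'E'
from plant import sense,vision,arm
import cv2,numpy as np
s=sense();print({k:np.round(v,3) for k,v in s.items()},arm.grip_point_offset)
for c in("scene","top"):
    d=vision.capture(c);cv2.imwrite(f"pics/{c}0.png",d["color"]);print(c,d["vertical_fov"],d["cx"],d["cy"],np.round(d["R"],3).tolist(),np.round(d["t"],3))
    for n in["meter","holder","house_repair","patch","house_plain","glue","barrel_up"]:
        print(n,[(np.round(r["at"]).tolist(),round(r["p"],2)) for r in vision.recognise(n,c)])
E
```

```text
pics
{'t': np.float64(0.0), 'q': array([-0.915,  0.502, -0.427,  1.551,  0.221,  1.138, -0.21 ]), 'qd': array([ 0.   , -0.001,  0.001, -0.002, -0.   , -0.001, -0.001]), 'tau': array([ 0.0000e+00, -5.6951e+01, -5.8160e+00, -2.8093e+01,  1.1000e-02,
        1.2000e-02, -0.0000e+00]), 'position': array([0.249, 0.6  , 0.23 ]), 'tool_rot': array([-6.130e-01, -3.081e+00,  3.000e-03]), 'contact_force': array([-0.002,  0.601, -0.228]), 'ft_torque': array([-0.014, -0.021, -0.048]), 'gripper_force': np.float64(0.0), 'gripper_width': np.float64(0.085)} 0.0187
scene 53.00211321968952 321.648473186295 231.34325083061108 [[-0.688, -0.726, -0.003], [-0.366, 0.35, -0.862], [0.627, -0.592, -0.507]] [0.322 0.214 0.599]
meter [([221.0, 342.0], 0.83)]
holder [([228.0, 304.0], 0.92)]
house_repair [([286.0, 206.0], 0.66)]
patch [([265.0, 194.0], 0.72)]
house_plain [([198.0, 384.0], 0.84)]
glue [([286.0, 303.0], 0.88)]
barrel_up []
top 53.7923540927782 317.6819546838108 232.1672985963651 [[0.01, -1.0, -0.028], [-0.986, -0.005, -0.169], [0.169, 0.029, -0.985]] [0.016 0.441 0.853]
meter [([255.0, 308.0], 0.96), ([182.0, 338.0], 0.75)]
holder [([201.0, 434.0], 0.72), ([205.0, 334.0], 0.56)]
house_repair [([205.0, 212.0], 0.73)]
patch [([210.0, 194.0], 0.6)]
house_plain [([201.0, 434.0], 0.91)]
glue [([260.0, 266.0], 0.72)]
barrel_up [([259.0, 372.0], 0.73), ([206.0, 193.0], 0.71)]
```

View pics/scene0.png

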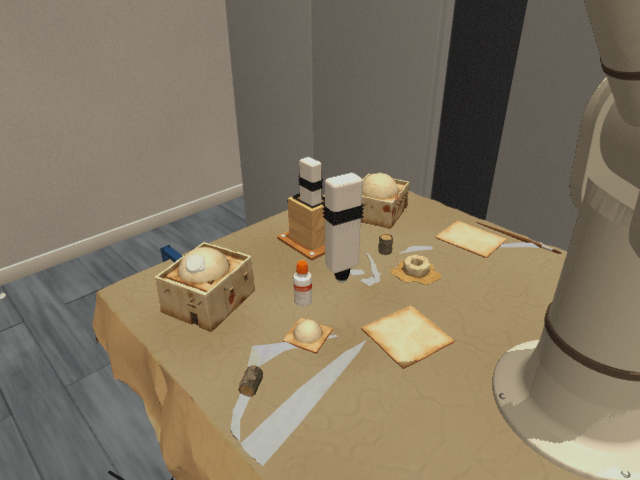

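View pics/top0.png

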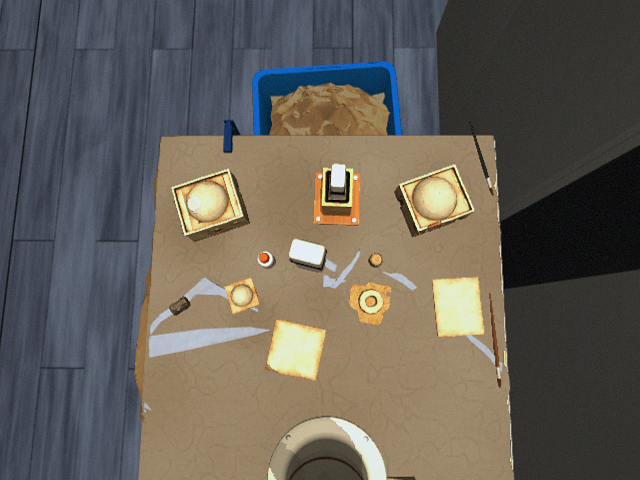

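The scene picture shows two things that look like the meter. One is the big white one standing free at scene (221,342), top (255,308). The other is the small one in the holder at scene (180,311), top (182,338). By the description I choose the small one. The house with the patch is at scene (265,194), top (203,195). I'll check both in a close crop.

```bash
cat > h.py <<'E'
import numpy as np,cv2
from scipy.optimize import least_squares
from scipy.spatial.transform import Rotation as Ro
from plant import sense,vision,arm
def cap(n):
    d=vision.capture(n);d["f"]=240/np.tan(np.radians(d["vertical_fov"]/2));return d
def proj(d,X):
    c=np.atleast_2d(X)@np.array(d["R"]).T+d["t"];return np.c_[d["f"]*c[:,0]/c[:,2]+d["cx"],d["f"]*c[:,1]/c[:,2]+d["cy"]] # col,row
def onz(d,rc,z):
    R=np.array(d["R"]);o=-R.T@d["t"];v=R.T@np.array([(rc[1]-d["cx"])/d["f"],(rc[0]-d["cy"])/d["f"],1]);return o+v*(z-o[2])/v[2]
def tri(ds,rcs):
    return least_squares(lambda X:np.concatenate([proj(d,X)[0]-np.array(r)[::-1] for d,r in zip(ds,rcs)]),[.6,.1,.1])
E
python3 - <<'E'
from h import *
S,T=cap("scene"),cap("top")
for n in["patch","meter","holder","house_repair"]:
  for c,d in(("scene",S),("top",T)):
    for r in vision.masks_of(n,c):
        m=r["mask"];ys,xs=np.nonzero(m);print(n,c,round(r["p"],2),np.round(r["at"],1),"c",ys.mean().round(1),xs.mean().round(1),m.sum(),xs.min(),xs.max(),ys.min(),ys.max())
def cr(d,r,c,h,w,H,W):return cv2.resize(d["color"][r:r+h,c:c+w],(W,H),interpolation=cv2.INTER_CUBIC)
o=np.vstack([np.hstack([cr(S,235,150,75,100,300,400),cr(S,150,270,112,100,300,268)[:, :268],np.zeros((300,132,3),np.uint8)]),
 np.hstack([cr(T,160,160,90,100,300,333),cr(T,155,300,80,80,300,300),np.zeros((300,167,3),np.uint8)])])
cv2.imwrite("pics/crop1.png",o)
E
```

```text
patch scene 0.69 [265.6 193.9] c 263.7 194.9 321 185 205 254 273
patch top 0.72 [206.6 195.9] c 204.0 193.6 168 188 199 194 213
meter scene 0.75 [222.5 340.7] c 223.3 342.5 3645 323 363 172 283
meter scene 0.62 [179.3 309.1] c 180.9 310.1 984 298 322 157 204
meter top 0.89 [182.5 336.5] c 181.8 337.3 519 329 345 164 199
meter top 0.89 [257.7 307.3] c 255.7 307.4 1026 288 326 239 273
meter top 0.24 [259.7 374.6] c 260.1 375.5 162 369 382 253 267
holder top 0.65 [202.5 335. ] c 200.4 336.8 1893 314 359 169 225
house_repair scene 0.57 [283.8 204.8] c 285.3 205.2 6241 155 254 242 331
house_repair top 0.66 [202.6 211. ] c 205.7 209.9 3787 172 249 170 241
```

View pics/crop1.png

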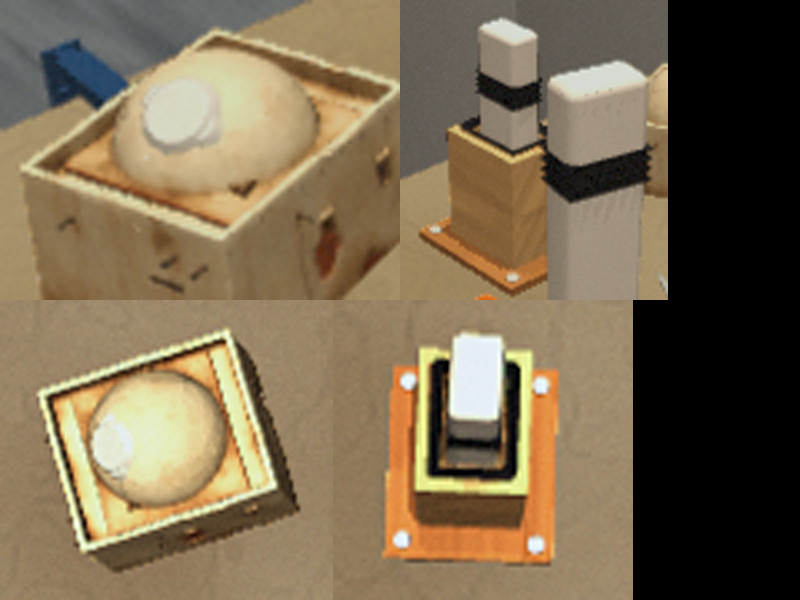

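The crop confirms the small meter in the holder, with its band at scene (178,311). The flat patch disc is at scene (263.5,194.5), top (204,193.5).

```bash
cat > m1.py <<'E'
from h import *
S,T=cap("scene"),cap("top")
Tc=lambda p:[(160+(y-300)/3.333,160+x/3.333) for x,y in p]
Th=lambda p:[(155+(y-300)/3.75,300+(x-333)/3.75) for x,y in p]
Sc=lambda p:[(235+y/4,150+x/4) for x,y in p]
Sh=lambda p:[(150+y/2.68,270+(x-400)/2.68) for x,y in p]
r=tri([S,T],[(263.6,194.7),(204,193.5)]);print("patch",r.x.round(4),"cost px",r.fun.round(2))
def rect(name,obs,lx,ly,th0,x0):
    # obs: (cam, rc list, z) ; corner order (+x+y),(+x-y),(-x-y),(-x+y)
    L=np.array([[1,1],[1,-1],[-1,-1],[-1,1]])/2*[lx,ly]
    def W(p,z,L=L):
        c,s=np.cos(p[2]),np.sin(p[2]);return np.c_[L@np.array([[c,s],[-s,c]])+p[:2],np.full(4,z)]
    for lab,o in [("T",obs[:1]),("S",obs[1:]),("all",obs)]:
        if not o: continue
        f=lambda p:np.concatenate([(proj(d,W(p,z))-np.array(rc)[:,::-1]).ravel() for d,rc,z in o])
        r=least_squares(f,[*x0,th0]);print(name,lab,r.x[:2].round(4),"yaw deg",np.degrees(r.x[2]).round(2),"rms",np.sqrt((r.fun**2).mean()).round(2))
    return r.x
# house: TL TR BR BL in top picture ; image up=+x, left=+y
h=rect("house",[(T,Tc([(38,392),(228,331),(278,487),(83,548)]),.069),(S,Sc([(25,170),(218,30),(398,88),(225,238)]),.069)],.106,.128,.3,[.65,.2])
g=rect("rim",[(T,Th([(419,348),(534,350),(531,495),(414,492)]),.095)],.070,.054,0,[.65,0])
g=rect("foot",[(T,Th([(395,366),(558,371),(554,562),(385,557)]),.010)],.104,.088,0,[.65,0])
g=rect("mtop",[(T,Th([(452,335),(503,335),(500,438),(446,436)]),.168)],.040,.024,0,[.65,0])
E
python3 m1.py
```

```text
patch [0.4837 0.2439 0.0856] cost px [ 0.35  0.1  -0.33 -0.3 ]
house T [0.4919 0.2234] yaw deg 18.68 rms 3.89
house S [0.4925 0.2235] yaw deg 20.5 rms 4.49
house all [0.4922 0.2235] yaw deg 19.61 rms 4.23
rim T [ 0.5126 -0.0177] yaw deg -1.28 rms 0.33
rim all [ 0.5126 -0.0177] yaw deg -1.28 rms 0.33
foot T [ 0.5128 -0.0181] yaw deg -1.75 rms 0.32
foot all [ 0.5128 -0.0181] yaw deg -1.75 rms 0.32
mtop T [ 0.5085 -0.0171] yaw deg -2.02 rms 1.3
mtop all [ 0.5085 -0.0171] yaw deg -2.02 rms 1.3
```

```bash
cat >> m1.py <<'E'
print("----")
def rectf(obs):
    L=np.array([[1,1],[1,-1],[-1,-1],[-1,1]])/2
    def W(p,z):
        c,s=np.cos(p[2]),np.sin(p[2]);return np.c_[(L*p[3:5])@np.array([[c,s],[-s,c]])+p[:2],np.full(4,z)]
    f=lambda p:np.concatenate([(proj(d,W(p,z))-np.array(rc)[:,::-1]).ravel() for d,rc,z in obs])
    r=least_squares(f,[.5,.2,.3,.1,.12]);print(r.x[:2].round(4),np.degrees(r.x[2]).round(2),r.x[3:].round(4),np.sqrt((r.fun**2).mean()).round(2))
oT=(T,Tc([(38,392),(228,331),(278,487),(83,548)]));oS=(S,Sc([(25,170),(218,30),(398,88),(225,238)]))
for z in(.060,.069):
    rectf([(*oT,z)]);rectf([(*oS,z)]);rectf([(*oT,z),(*oS,z)])
for z in(.086,.090): print("patch at z",z,onz(S,(263.6,194.7),z).round(4),onz(T,(204,193.5),z).round(4))
# dome outline in top crop: circle; centre ray at z~.08
print("dome", onz(T,Tc([(158,436)])[0],.075).round(4))
for z in (.16,.168,.176): print("mtop ctr",z,onz(T,(155+(386-300)/3.75,300+(475-333)/3.75),z).round(4), onz(S,Sh([(508,42)])[0],z).round(4))
print("holder via scene: rim near-left corner/front", onz(S,Sh([(449,128)])[0],.095).round(4), "foot L/B corner",onz(S,Sh([(420,233)])[0],.01).round(4),onz(S,Sh([(513,290)])[0],.01).round(4))
E
python3 m1.py | sed -n '/----/,$p'
```

```text
----
[0.4937 0.2258] 18.74 [0.0949 0.1126] 0.25
[0.5014 0.22  ] 19.36 [0.0935 0.1111] 0.38
[0.4959 0.2235] 19.0 [0.0939 0.1108] 1.54
[0.4916 0.2233] 18.74 [0.0939 0.1115] 0.25
[0.4893 0.2261] 19.36 [0.0915 0.1087] 0.38
[0.4911 0.2245] 19.08 [0.0929 0.1103] 0.74
patch at z 0.086 [0.4837 0.2444 0.086 ] [0.483  0.2431 0.086 ]
patch at z 0.09 [0.4782 0.2471 0.09  ] [0.4821 0.2419 0.09  ]
dome [0.4917 0.221  0.075 ]
mtop ctr 0.16 [ 0.5108 -0.0171  0.16  ] [ 0.5092 -0.0118  0.16  ]
mtop ctr 0.168 [ 0.5085 -0.017   0.168 ] [0.495 0.001 0.168]
mtop ctr 0.176 [ 0.5061 -0.0169  0.176 ] [0.4807 0.0138 0.176 ]
holder via scene: rim near-left corner/front [0.5412 0.0148 0.095 ] foot L/B corner [0.5594 0.0308 0.01  ] [0.4589 0.0323 0.01  ]
```

```bash
python3 - <<'E'
from h import *
S,T=cap("scene"),cap("top")
R=Ro.from_rotvec(sense()["tool_rot"]).as_matrix();print(R.round(3))
# big lookalike: base foot scene ~(279,343); top face centre scene(180,343), top view (249,309)
print(onz(S,(279,343),0).round(3)); print(tri([S,T],[(180,343),(250,308)]).x.round(3))
h=np.array([-1.5,178.5]) # wanted yaw of closing line + 90
ty=np.degrees(np.arctan2(R[1,1],R[0,1]));print("tool y azimuth",ty)
E
```

```text
[[-0.924  0.383 -0.   ]
 [ 0.383  0.924 -0.   ]
 [ 0.    -0.    -1.   ]]
[0.386 0.027 0.   ]
[0.388 0.03  0.185]
tool y azimuth 67.49690717645899
```

```bash
python3 -m creep '[0.0132,-0.0309,0.025,0,0,0.01835,0, 0.0132,-0.0309,0.025,0,0,0.01835,0, 0.0132,-0.0309,0.025,0,0,0.01835,0, 0.0132,-0.0309,0.025,0,0,0.01835,0, 0.0132,-0.0309,0,0,0,0.01835,0, 0.0132,-0.0309,0,0,0,0.01835,0, 0.0132,-0.0309,0,0,0,0.01835,0, 0.0132,-0.0309,0,0,0,0.01835,0, 0.0132,-0.0309,0,0,0,0.01835,0, 0.0132,-0.0309,0,0,0,0.01835,0, 0.0132,-0.0309,0,0,0,0.01835,0, 0.0132,-0.0309,0,0,0,0.01835,0, 0.0132,-0.0309,0,0,0,0.01835,0, 0.0132,-0.0309,0,0,0,0.01835,0, 0.0132,-0.0309,0,0,0,0.01835,0, 0.0132,-0.0309,0,0,0,0.01835,0, 0.0132,-0.0309,0,0,0,0.01835,0, 0.0132,-0.0309,0,0,0,0.01835,0, 0.0132,-0.0309,0,0,0,0.01835,0, 0.0132,-0.0309,0,0,0,0.01835,0]'
```

```text
t: 3.27
position: [0.5129, -0.0184, 0.3311]
tool_rot: [0.039, 3.141, -0.0]
contact_force: [0.6, -0.2, 0.9]
gripper_width: 0.0856
gripper_force: 0.0
```

```bash
python3 -m creep '[0,0,-0.026,0,0,0,0, 0,0,-0.026,0,0,0,0, 0,0,-0.026,0,0,0,0, 0,0,-0.026,0,0,0,0, 0,0,-0.026,0,0,0,0, 0,0,0,0,0,0,0]' && python3 - <<'E'
from h import *
S,T=cap("scene"),cap("top")
o=np.hstack([cv2.resize(S["color"][60:280,230:420],(400,463)),cv2.resize(T["color"][90:275,260:420],(400,463))])
cv2.imwrite("pics/c2.png",o)
E
```

```text
t: 3.77
position: [0.5088, -0.0168, 0.1961]
tool_rot: [-0.04, -3.132, 0.0]
contact_force: [-0.8, -0.1, -0.4]
gripper_width: 0.0852
gripper_force: 0.0
```

View pics/c2.png

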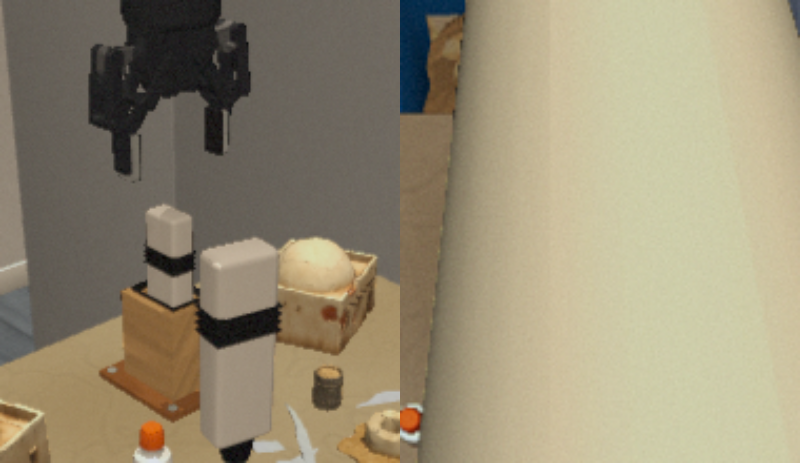

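Fingers are straddling above the small meter (crop tips at about (125,175) and (217,150), meter top at (168,212)). I'll settle and check the pose.

```bash
python3 -m creep '[0,0,0,0,0,0,0, 0,0,0,0,0,0,0, 0,0,0,0,0,0,0]'; python3 - <<'E'
from h import *
S=cap("scene");s=sense();print(s["position"])
for p in [(.5127,-.018,.168),s["position"]]: print(proj(S,p).round(1))
for r in vision.masks_of("meter","scene"):
    ys,xs=np.nonzero(r["mask"]);print(round(r["p"],2),xs.min(),xs.max(),ys.min(),ys.max())
E
```

```text
t: 4.12
position: [0.5138, -0.0168, 0.2026]
tool_rot: [0.04, 3.138, 0.0]
contact_force: [0.0, -0.2, 0.0]
gripper_width: 0.0855
gripper_force: 0.0
[ 0.51350417 -0.01684965  0.20231958]
[[311.5 159.9]]
[[310.4 141.3]]
0.93 299 322 157 204
0.78 323 363 173 281
```

```bash
python3 -m creep '[-0.001,-0.001,-0.02,0,0,0,0, 0,0,-0.02,0,0,0,0, 0,0,-0.02,0,0,0,0, 0,0,-0.02,0,0,0,0, 0,0,-0.01,0,0,0,0, 0,0,-0.004,0,0,0,0, 0,0,0,0,0,0,0, 0,0,0,0,0,0,0]'
```

```text
t: 4.88
position: [0.5122, -0.0178, 0.1076]
tool_rot: [0.04, 3.14, 0.0]
contact_force: [0.7, -0.6, 0.2]
gripper_width: 0.0855
gripper_force: 0.0
```

```bash
python3 -m creep '[0,0,0,0,0,0,200, 0,0,0,0,0,0,200, 0,0,0,0,0,0,200, 0,0,0,0,0,0,200, 0,0,0,0,0,0,200, 0,0,0,0,0,0,200, 0,0,0,0,0,0,200, 0,0,0,0,0,0,200, 0,0,0,0,0,0,200, 0,0,0,0,0,0,200, 0,0,0,0,0,0,255, 0,0,0,0,0,0,255]'
```

```text
t: 5.88
position: [0.5118, -0.0179, 0.1072]
tool_rot: [0.041, 3.141, -0.0]
contact_force: [-1.4, -0.4, 6.2]
gripper_width: 0.0236
gripper_force: 54.8
```

```bash
python3 -m creep '[0,0,0.004,0,0,0,255, 0,0,0.012,0,0,0,255, 0,0,0.02,0,0,0,255, 0,0,0.02,0,0,0,255, 0,0,0.024,0,0,0,255, 0,0,0.024,0,0,0,255, 0,0,0.024,0,0,0,255, 0,0,0.024,0,0,0,255, 0,0,0.012,0,0,0,255, 0,0,0.006,0,0,0,255, 0,0,0,0,0,0,255]'
```

```text
t: 6.8
position: [0.512, -0.0179, 0.2779]
tool_rot: [0.04, 3.139, 0.0]
contact_force: [0.3, 0.1, -1.4]
gripper_width: 0.0231
gripper_force: 54.6
```

```bash
python3 -m creep '[-0.002,0.012,0,0,0,0,255, -0.004,0.023,0,-0.0413,-0.0142,0,255, -0.0041,0.0265,0,-0.0413,-0.0142,0,255, -0.0041,0.0265,0,-0.0413,-0.0142,0,255, -0.0041,0.0265,0,-0.0413,-0.0142,0,255, -0.0041,0.0265,0,-0.0413,-0.0142,0,255, -0.0041,0.0265,0,-0.0413,-0.0142,0,255, -0.0041,0.0265,0,-0.0413,-0.0142,0,255, -0.0041,0.0265,0,-0.0413,-0.0142,0,255, -0.0041,0.0265,0,-0.0413,-0.0142,0,255, -0.0041,0.0265,0,-0.0413,-0.0142,0,255, -0.0041,0.0265,0,-0.0413,-0.0142,0,255, -0.002,0.017,0,-0.0413,-0.0142,0,255, -0.002,0.01,0,-0.0413,-0.0142,0,255, 0,0,0,-0.0413,-0.0142,0,255, 0,0,0,0,0,0,255, 0,0,0,0,0,0,255, 0,0,0,0,0,0,255]'; python3 - <<'E'
from h import *
S,T=cap("scene"),cap("top")
s=sense();R=Ro.from_rotvec(s["tool_rot"]).as_matrix();print(s["position"],R.round(3).tolist())
cv2.imwrite("pics/s3.png",np.hstack([cv2.resize(S["color"][90:330,130:330],(400,480)),cv2.resize(T["color"][60:300,100:300],(400,480))]))
E
```

```text
t: 8.3
position: [0.4606, 0.308, 0.276]
tool_rot: [0.037, 2.817, -0.838]
contact_force: [-0.3, -0.6, -0.5]
gripper_width: 0.0235
gripper_force: 54.6
[0.46115241 0.30778235 0.27697994] [[-0.979, 0.083, 0.186], [-0.032, 0.839, -0.543], [-0.201, -0.537, -0.819]]
```

View pics/s3.png

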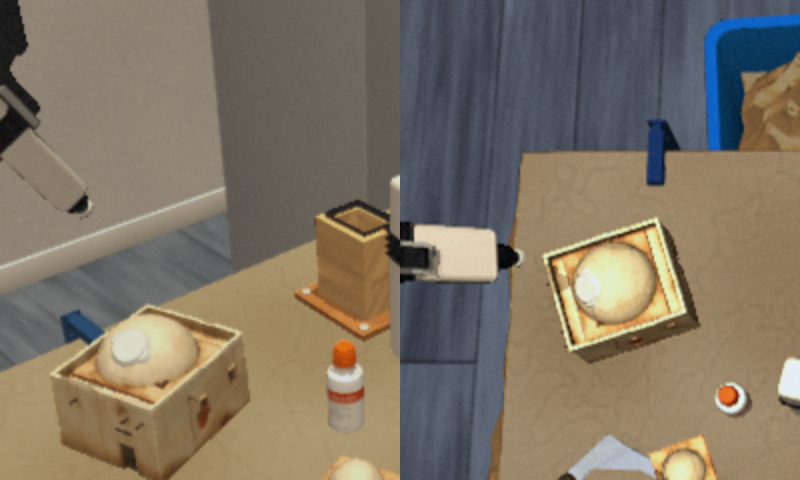

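The picture shows the meter held, tilted about 35°, with the nose tip at scene (195,174), top (188,160). The patch and house have not moved. I'll zoom on the tip with the predicted axis drawn.

```bash
python3 - <<'E'
from h import *
S,T=cap("scene"),cap("top")
s=sense();R=Ro.from_rotvec(s["tool_rot"]).as_matrix();p=s["position"]
out=[]
for d,r0,c0 in((S,150,130),(T,160,105)):
    k=8;im=cv2.resize(d["color"][r0:r0+70,c0:c0+50+0],(400,560),interpolation=cv2.INTER_CUBIC) if d is S else cv2.resize(d["color"][r0:r0+70,c0+15:c0+65],(400,560),interpolation=cv2.INTER_CUBIC)
    cc=c0 if d is S else c0+15
    for L in(.060,.075,.0812,.0952):
        q=proj(d,p+R[:,2]*L)[0];print(L,q.round(1));cv2.circle(im,(int((q[0]-cc+.5)*k),int((q[1]-r0+.5)*k)),3,(0,0,255),-1)
    out.append(im)
cv2.imwrite("pics/c4.png",np.hstack(out))
E
```

```text
0.06 [162.8 184.7]
0.075 [169.1 190.8]
0.0812 [171.6 193.3]
0.0952 [177.2 198.6]
0.06 [145.  189.5]
0.075 [153.4 189.8]
0.0812 [156.8 189.9]
0.0952 [164.4 190.2]
```

View pics/c4.png

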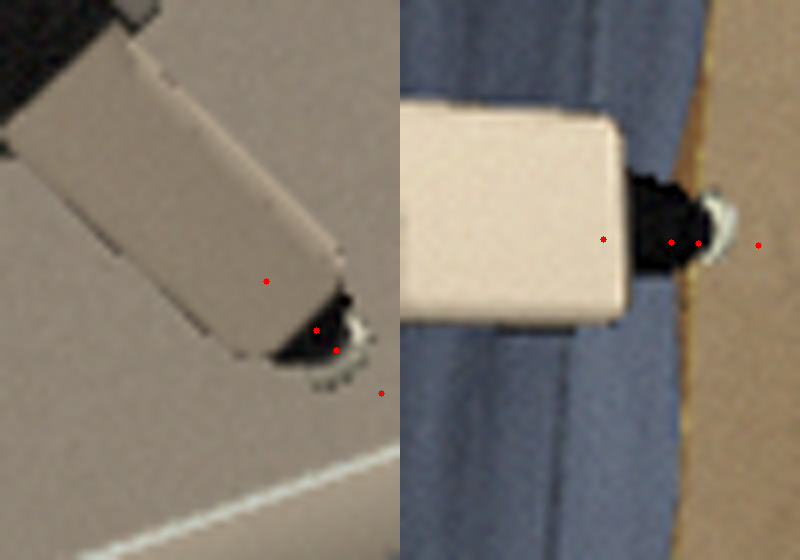

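```bash
python3 - <<'E'
from h import *
S,T=cap("scene"),cap("top")
s=sense();R=Ro.from_rotvec(s["tool_rot"]).as_matrix();p=s["position"]
r=tri([S,T],[(194.7,173.5),(187.8,161)]);print(r.x.round(4),r.fun.round(2));d=R.T@(r.x-p);print("tip in tool",d.round(4))
P=tri([S,T],[(263.6,194.7),(204,193.5)]).x
n=-R[:,2]
def res(v):
    a=v[:2];return np.r_[proj(S,p+R@[v[0],v[1],v[2]])[0]-[173.5,194.7],proj(T,p+R@[v[0],v[1],v[2]])[0]-[161,187.8],0*v[0]]
e=P-r.x;print("tip->patch",e.round(4),"along n",(e@n).round(4),"lateral",(e-e@n*n).round(4))
E
```

```text
[0.481  0.2597 0.2055] [-0.03 -0.01  0.02  0.02]
tip in tool [-0.0036 -0.0008  0.089 ]
tip->patch [ 0.0027 -0.0158 -0.12  ] along n -0.1073 lateral [-0.0173  0.0424 -0.032 ]
```

```bash
python3 -m creep '[0,0,-0.008,0,0,0,255, 0,0,-0.016,0,0,0,255, -0.0005,-0.0005,-0.018,0,0,0,255, -0.0005,-0.0005,-0.018,0,0,0,255, -0.0005,-0.0005,-0.018,0,0,0,255, -0.0005,-0.0005,-0.012,0,0,0,255, 0,0,-0.0065,0,0,0,255, 0,0,-0.003,0,0,0,255, 0,0,0,0,0,0,255, 0,0,0,0,0,0,255]'; cat > z.py <<'E'
from h import *
import sys
S,T=cap("scene"),cap("top")
s=sense();R=Ro.from_rotvec(s["tool_rot"]).as_matrix();p=s["position"];print(p.round(4),R[:,2].round(4),s["contact_force"].round(2))
def z(d,r0,c0,k=10,h=56,w=40): return cv2.resize(d["color"][r0:r0+h,c0:c0+w],(w*k,h*k),interpolation=cv2.INTER_CUBIC)
cv2.imwrite(sys.argv[1],np.hstack([z(S,222,165),z(T,175,165)]))
for q in(p+R@[-.0036,-.0008,.089],p+R@[0,0,.089]):print(q.round(4),proj(S,q).round(1),proj(T,q).round(1))
E
python3 z.py pics/c5.png
```

```text
t: 9.43
position: [0.4589, 0.3075, 0.1779]
tool_rot: [0.037, 2.816, -0.836]
contact_force: [-0.3, -0.6, -0.8]
gripper_width: 0.0233
gripper_force: 54.6
[0.459  0.3077 0.1783] [ 0.1876 -0.5417 -0.8193] [-1.04  0.1  -1.1 ]
[0.4791 0.2589 0.1065] [[185.5 257. ]] [[181.2 203.5]]
[0.4757 0.2595 0.1054] [[186.5 258.8]] [[181.  205.5]]
```

View pics/c5.png

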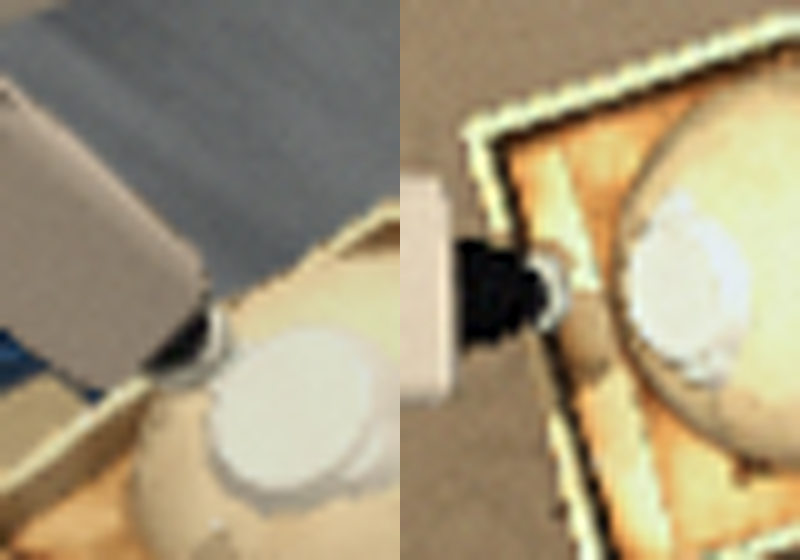

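The tip is at scene (256.7,185.3), top (203.7,180.6), just as predicted. The disc itself, without its smears, is at scene (262.3,193.5), top (203.3,192.3).

```bash
python3 - <<'E'
from h import *
S,T=cap("scene"),cap("top")
s=sense();R=Ro.from_rotvec(s["tool_rot"]).as_matrix();p=s["position"];n=-R[:,2]
tip=tri([S,T],[(256.8,185.4),(203.6,180.9)]);P=tri([S,T],[(262.3,193.5),(203.3,192.3)])
print(tip.x.round(4),tip.fun.round(2),P.x.round(4),P.fun.round(2))
print("tip tool",(R.T@(tip.x-p)).round(4))
e=P.x-tip.x;print("e",e.round(4),"along",(e@n).round(4),"lat",(e-e@n*n).round(4))
# predicted disc outline for P
a=np.linspace(0,2*np.pi,72);D=P.x+.012*(np.outer(np.cos(a),R[:,0])+np.outer(np.sin(a),R[:,1]))
for d,r0,c0 in((S,222,165),(T,175,165)):
    q=(proj(d,D)-[c0,r0]+.5)*10;print(q.min(0).round(),q.max(0).round())
E
```

```text
[0.4787 0.2592 0.1072] [-0. -0.  0.  0.] [0.4843 0.2452 0.0883] [ 0.3   0.09 -0.28 -0.26]
tip tool [-0.0035 -0.0009  0.088 ]
e [ 0.0055 -0.014  -0.0189] along -0.0241 lat [ 0.001  -0.0009  0.0008]
[219. 335.] [367. 484.]
[231. 219.] [320. 352.]
```

```bash
python3 -m creep '[0.001,-0.001,0.001,0,0,0,255, 0.0006,-0.0016,-0.0025,0,0,0,255, 0.0006,-0.0016,-0.0025,0,0,0,255, 0.0006,-0.0016,-0.0025,0,0,0,255, 0.0005,-0.0016,-0.0024,0,0,0,255, 0.0006,-0.0017,-0.0025,0,0,0,255, 0.0005,-0.0016,-0.0024,0,0,0,255, 0,0,0,0,0,0,255, 0,0,0,0,0,0,255, 0,0,0,0,0,0,255]'; python3 - <<'E'
from h import *
s=sense();R=Ro.from_rotvec(s["tool_rot"]).as_matrix();print(s["position"].round(4),R[:,2].round(4),(s["contact_force"]@-R[:,2]).round(2))
E
```

```text
t: 10.47
position: [0.4629, 0.2965, 0.1635]
tool_rot: [0.036, 2.816, -0.837]
contact_force: [-0.0, 0.8, -1.1]
gripper_width: 0.0233
gripper_force: 54.6
[0.4629 0.2965 0.1635] [ 0.1867 -0.5427 -0.8189] -0.5
```

```bash
cat > f.py <<'E'
from h import *
s=sense();R=Ro.from_rotvec(s["tool_rot"]).as_matrix();n=np.array([-.187,.5425,.819]);F=s["contact_force"];f=F@n
print("depth(mm along -n)",round(float((np.array([.4629,.2965,.1635])-s["position"])@n*1e3),2),"lat mm",((s["position"]-np.array([.4629,.2965,.1635]))-((s["position"]-np.array([.4629,.2965,.1635]))@n)*n).round(4),"Fn",round(float(f),2),"Flat",(F-f*n).round(2))
E
python3 -m creep '[0.0002,-0.0005,-0.0008,0,0,0,255, 0.0002,-0.0006,-0.0008,0,0,0,255, 0.0002,-0.0005,-0.0008,0,0,0,255, 0,0,0,0,0,0,255, 0,0,0,0,0,0,255]' >/dev/null; python3 f.py
```

```text
depth(mm along -n) 3.04 lat mm [ 0.     -0.0001  0.0001] Fn -0.57 Flat [ 0.24  1.07 -0.65]
```

```bash
python3 -m creep '[0.0002,-0.0005,-0.0008,0,0,0,255, 0,0,0,0,0,0,255, 0,0,0,0,0,0,255]' >/dev/null; python3 f.py
```

```text
depth(mm along -n) 4.0 lat mm [ 0. -0.  0.] Fn -1.26 Flat [-1.05  1.2  -1.03]
```

```bash
python3 -m creep '[0.0002,-0.0006,-0.0008,0,0,0,255, 0,0,0,0,0,0,255, 0,0,0,0,0,0,255]' >/dev/null; python3 f.py
```

```text
depth(mm along -n) 5.02 lat mm [ 0.     -0.0001  0.0001] Fn -0.03 Flat [-0.61  0.63 -0.56]
```

Position tracking is excellent. Continuing in 0.5–1 mm steps.

```bash
python3 -m creep '[0.0002,-0.0005,-0.0008,0,0,0,255, 0,0,0,0,0,0,255, 0,0,0,0,0,0,255]' >/dev/null; python3 f.py
```

```text
depth(mm along -n) 5.9 lat mm [0.0001 0.     0.    ] Fn -1.1 Flat [ 0.12  0.26 -0.15]
```

```bash
python3 -m creep '[0.0002,-0.0006,-0.0008,0,0,0,255, 0,0,0,0,0,0,255, 0,0,0,0,0,0,255]' >/dev/null; python3 f.py
```

```text
depth(mm along -n) 6.44 lat mm [0.0002 0.     0.    ] Fn 3.24 Flat [-0.04 -0.   -0.01]
```

```bash
python3 -m creep '[0.0002,-0.0005,-0.0008,0,0,0,255, 0,0,0,0,0,0,255, 0,0,0,0,0,0,255]' >/dev/null; python3 f.py
```

```text
depth(mm along -n) 7.56 lat mm [0.0002 0.     0.    ] Fn 2.72 Flat [-0.6  -0.27  0.04]
```

```bash
python3 -m creep '[0.0002,-0.0005,-0.0008,0,0,0,255, 0,0,0,0,0,0,255, 0,0,0,0,0,0,255]' >/dev/null; python3 f.py
```

```text
depth(mm along -n) 8.64 lat mm [0.0002 0.0001 0.    ] Fn 5.19 Flat [-1.29  0.33 -0.51]
```

```bash
python3 -m creep '[0.0001,-0.0002,-0.0003,0,0,0,255, 0,0,0,0,0,0,255, 0,0,0,0,0,0,255, 0,0,0,0,0,0,255]' >/dev/null; python3 f.py; python3 - <<'E'
from h import *
n=np.array([-.187,.5425,.819]);f=[]
for i in range(8):
    d=vision.capture("scene");s=sense();f.append(s["contact_force"]@n)
print(np.round(f,2),np.mean(f))
T=vision.capture("top")
def z(d,r0,c0,k=10,h=56,w=40): return cv2.resize(d["color"][r0:r0+h,c0:c0+w],(w*k,h*k),interpolation=cv2.INTER_CUBIC)
cv2.imwrite("pics/c6.png",np.hstack([z(d,230,170),z(T,175,170)]))
E
```

```text
depth(mm along -n) 9.12 lat mm [0.0002 0.0001 0.    ] Fn 5.67 Flat [-1.13  0.1  -0.33]
[4.59 4.12 4.75 5.52 4.69 5.23 3.96 5.34] 4.775739945357149
```

View pics/c6.png

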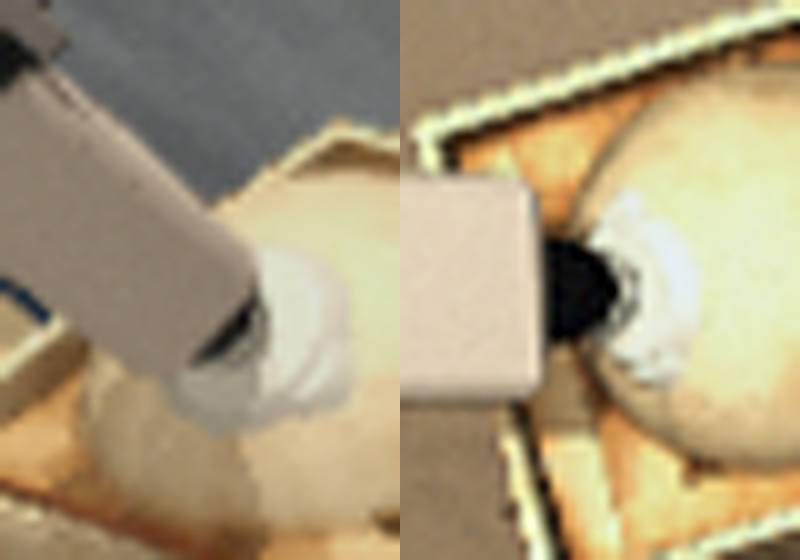

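The nose sits on the patch, and compression is about 3 mm at about 5.6 N. Holding now.

```bash
python3 -m creep '[0,0,0,0,0,0,255, 0,0,0,0,0,0,255, 0,0,0,0,0,0,255, 0,0,0,0,0,0,255, 0,0,0,0,0,0,255, 0,0,0,0,0,0,255, 0,0,0,0,0,0,255, 0,0,0,0,0,0,255, 0,0,0,0,0,0,255, 0,0,0,0,0,0,255, 0,0,0,0,0,0,255, 0,0,0,0,0,0,255, 0,0,0,0,0,0,255, 0,0,0,0,0,0,255, 0,0,0,0,0,0,255, 0,0,0,0,0,0,255, 0,0,0,0,0,0,255, 0,0,0,0,0,0,255, 0,0,0,0,0,0,255, 0,0,0,0,0,0,255]' >/dev/null; python3 f.py;  python3 -m creep '[0,0,0,0,0,0,255, 0,0,0,0,0,0,255, 0,0,0,0,0,0,255, 0,0,0,0,0,0,255, 0,0,0,0,0,0,255, 0,0,0,0,0,0,255, 0,0,0,0,0,0,255, 0,0,0,0,0,0,255]'; python3 f.py
```

```text
depth(mm along -n) 9.21 lat mm [ 0.0002 -0.      0.0001] Fn 4.9 Flat [-1.55  1.02 -1.03]
t: 15.5
position: [0.4648, 0.2915, 0.156]
tool_rot: [0.036, 2.816, -0.837]
contact_force: [-1.9, 3.0, 3.6]
gripper_width: 0.0233
gripper_force: 55.3
depth(mm along -n) 9.2 lat mm [0.0002 0.     0.    ] Fn 4.94 Flat [-1.    0.28 -0.41]
```

```bash
python3 -m creep '[-0.0002,0.0005,0.0008,0,0,0,255, -0.0004,0.0011,0.0016,0,0,0,255, -0.0006,0.0016,0.0025,0,0,0,255, -0.0009,0.0027,0.0041,0,0,0,255, -0.0015,0.0043,0.0066,0,0,0,255, -0.0019,0.0054,0.0082,0,0,0,255, 0,0,0.015,0,0,0,255, 0,0,0.02,0,0,0,255, 0,0,0.02,0,0,0,255, 0,0,0.02,0,0,0,255, 0,0,0.015,0,0,0,255, 0,0,0.008,0,0,0,255, 0,0,0,0,0,0,255, 0,0,0,0,0,0,255, 0,0,0,0,0,0,255]'; python3 - <<'E'
from h import *
for c in("scene","top"):
    d=cap(c)
    for n in("patch","house_repair"):
        for r in vision.masks_of(n,c)[:1]:
            ys,xs=np.nonzero(r["mask"]);print(n,c,round(r["p"],2),ys.mean().round(1),xs.mean().round(1),xs.min(),xs.max(),ys.min(),ys.max())
s=sense();p=s["position"];R=Ro.from_rotvec(s["tool_rot"]);G=Ro.from_rotvec([.0405,3.141,0])
print("shift to above holder",(np.array([.512,-.0179,.2779])-p).round(4),"turn",(G*R.inv()).as_rotvec().round(4))
E
```

```text
t: 16.75
position: [0.4589, 0.3066, 0.2768]
tool_rot: [0.036, 2.817, -0.839]
contact_force: [-0.0, 0.6, -0.7]
gripper_width: 0.0239
gripper_force: 54.7
patch scene 0.61 263.2 194.8 186 204 255 272
house_repair scene 0.93 285.6 205.2 155 254 243 331
patch top 0.52 203.7 193.5 188 199 194 213
house_repair top 0.97 205.6 210.0 172 249 169 241
shift to above holder [ 0.0529 -0.3247  0.0008] turn [ 5.791e-01  1.976e-01 -3.000e-04]
```

```bash
python3 -m creep '[0.0018,-0.011,0.0008,0.0193,0.0066,0,255, 0.0035,-0.0216,0,0.0386,0.01317,0,255, 0.0035,-0.0216,0,0.0386,0.01317,0,255, 0.0035,-0.0216,0,0.0386,0.01317,0,255, 0.0035,-0.0216,0,0.0386,0.01317,0,255, 0.0035,-0.0216,0,0.0386,0.01317,0,255, 0.0035,-0.0216,0,0.0386,0.01317,0,255, 0.0035,-0.0216,0,0.0386,0.01317,0,255, 0.0035,-0.0216,0,0.0386,0.01317,0,255, 0.0035,-0.0216,0,0.0386,0.01317,0,255, 0.0035,-0.0216,0,0.0386,0.01317,0,255, 0.0035,-0.0216,0,0.0386,0.01317,0,255, 0.0036,-0.0217,0,0.0386,0.01317,0,255, 0.0036,-0.0217,0,0.0386,0.01317,0,255, 0.0035,-0.0217,0,0.0386,0.01317,0,255, 0.0018,-0.011,0,0.0193,0.0066,0,255, 0,0,0,0,0,0,255, 0,0,0,0,0,0,255, 0,0,0,0,0,0,255, 0,0,0,0,0,0,255]'; cat > g.py <<'E'
from h import *
s=sense();p=s["position"];R=Ro.from_rotvec(s["tool_rot"]);G=Ro.from_rotvec([.0405,3.141,0])
print("to grasp pose",(np.array([.5119,-.0179,.1072])-p).round(4),"turn",(G*R.inv()).as_rotvec().round(4),s["contact_force"].round(1))
E
python3 g.py
```

```text
t: 18.72
position: [0.5117, -0.0163, 0.2786]
tool_rot: [0.038, 3.14, 0.002]
contact_force: [0.7, 0.5, -1.5]
gripper_width: 0.0233
gripper_force: 54.6
to grasp pose [ 0.0002 -0.0016 -0.1714] turn [-0.001   0.0008 -0.0019] [ 0.7  0.5 -1.5]
```

```bash
python3 -m creep '[0.0002,-0.0016,-0.01,0,0.0008,-0.0019,255, 0,0,-0.02,0,0,0,255, 0,0,-0.02,0,0,0,255, 0,0,-0.02,0,0,0,255, 0,0,-0.01,0,0,0,255, 0,0,-0.005,0,0,0,255, 0,0,0,0,0,0,255, 0,0,0,0,0,0,255, 0,0,0,0,0,0,255]' >/dev/null; python3 g.py
```

```text
to grasp pose [-0.0013  0.0012 -0.0875] turn [-0.0008  0.0021  0.0021] [ 0.1 -0.1 -0.3]
```

```bash
cat > g.py <<'E'
from h import *
import sys
P=[];V=[];F=[]
for i in range(6):
    vision.capture("scene");s=sense();P.append(s["position"]);F.append(s["contact_force"]);V.append((Ro.from_rotvec([.0405,3.141,0])*Ro.from_rotvec(s["tool_rot"]).inv()).as_rotvec())
P=np.array(P);print("to grasp pose",(np.array([.5119,-.0179,.1072])-P.mean(0)).round(4),"sd",P.std(0).round(4),"turn",np.mean(V,0).round(4),"F",np.mean(F,0).round(1))
E
python3 g.py
```

```text
to grasp pose [-0.001   0.0014 -0.0873] sd [0.0002 0.     0.0002] turn [-0.0008  0.0017  0.0023] F [-0.3  0.5 -1.3]
```

Real offset; correct it and go on down to the pocket mouth.

```bash
python3 -m creep '[-0.001,0.0014,0,-0.0008,0.0017,0.0023,255, 0,0,-0.01,0,0,0,255, 0,0,-0.015,0,0,0,255, 0,0,-0.01,0,0,0,255, 0,0,-0.003,0,0,0,255, 0,0,0,0,0,0,255, 0,0,0,0,0,0,255, 0,0,0,0,0,0,255]' >/dev/null; python3 g.py
```

```text
to grasp pose [ 0.0002 -0.     -0.0489] sd [0.0001 0.     0.0001] turn [ 0.     -0.0007  0.    ] F [ 0.2  0.1 -1.3]
```

```bash
python3 -m creep '[0,0,-0.005,0,0,0,255, 0,0,-0.008,0,0,0,255, 0,0,-0.008,0,0,0,255, 0,0,-0.008,0,0,0,255, 0,0,-0.008,0,0,0,255, 0,0,-0.005,0,0,0,255, 0,0,-0.003,0,0,0,255, 0,0,0,0,0,0,255, 0,0,0,0,0,0,255]' >/dev/null; python3 g.py
```

```text
to grasp pose [ 0.0003 -0.0001 -0.0037] sd [0.0001 0.     0.0001] turn [ 0.    -0.001  0.   ] F [ 0.1  0.  -1.2]
```

```bash
python3 -m creep '[0,0,-0.0015,0,0,0,255, 0,0,-0.0012,0,0,0,255, 0,0,-0.0005,0,0,0,255, 0,0,0,0,0,0,255, 0,0,0,0,0,0,255]' >/dev/null; python3 g.py
```

```text
to grasp pose [ 0.0006 -0.     -0.0002] sd [0. 0. 0.] turn [ 0.     -0.0018  0.    ] F [ 0.3 -0.4 -1.3]
```

```bash
python3 -m creep '[0,0,-0.0005,0,0,0,255, 0,0,0,0,0,0,255, 0,0,0,0,0,0,255]' >/dev/null; python3 g.py
```

```text
to grasp pose [ 0.0005 -0.0001 -0.    ] sd [0. 0. 0.] turn [ 0.     -0.0015  0.    ] F [-2.3  0.1  5.4]
```

The meter is seated, with the same 5–6 N floor reaction as at the grasp. Releasing.

```bash
python3 -m creep '[0,0,0,0,0,0,150, 0,0,0,0,0,0,120, 0,0,0,0,0,0,80, 0,0,0,0,0,0,40, 0,0,0,0,0,0,0, 0,0,0,0,0,0,0, 0,0,0,0,0,0,0, 0,0,0,0,0,0,0, 0,0,0,0,0,0,0, 0,0,0,0,0,0,0, 0,0,0,0,0,0,0, 0,0,0,0,0,0,0]'
```

```text
t: 24.05
position: [0.5113, -0.0179, 0.1069]
tool_rot: [-0.04, -3.14, 0.0]
contact_force: [0.1, -0.1, 0.3]
gripper_width: 0.0853
gripper_force: 0.0
```

```bash
python3 -m creep '[0,0,0.005,0,0,0,0, 0,0,0.012,0,0,0,0, 0,0,0.02,0,0,0,0, 0,0,0.025,0,0,0,0, 0,0,0.025,0,0,0,0, 0,0,0.025,0,0,0,0, 0,0,0.025,0,0,0,0, 0,0,0.025,0,0,0,0, 0,0,0.015,0,0,0,0, 0,0,0.005,0,0,0,0, 0,0,0,0,0,0,0, 0,0,0,0,0,0,0]';python3 - <<'E'
from h import *
S=cap("scene")
for r in vision.masks_of("meter","scene"):
    ys,xs=np.nonzero(r["mask"]);print(round(r["p"],2),xs.min(),xs.max(),ys.min(),ys.max())
cv2.imwrite("pics/s7.png",S["color"])
E
```

```text
t: 25.05
position: [0.5108, -0.0179, 0.2883]
tool_rot: [-0.04, -3.139, 0.0]
contact_force: [-0.6, 0.2, -1.0]
gripper_width: 0.0854
gripper_force: 0.0
0.86 298 323 157 205
0.6 323 363 174 282
```

View pics/s7.png

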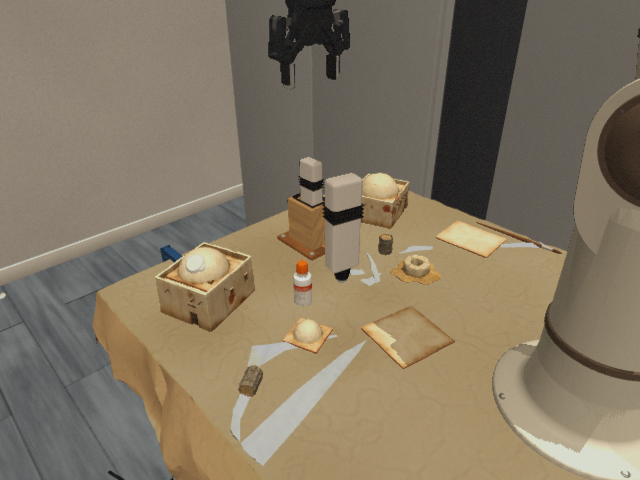

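The meter is back in the holder at scene (180,311), at its original height (mask rows 157–205, 157–204 before). Everything else is in place and the gripper is clear of it all.

```bash
python3 -c "
from plant import arm;print(arm.job_done())"
```

```text
the job is handed in; nothing more can be done
None
```

The job is handed in: the meter's nose was pressed about 3 mm (about 5.6 N) into the filler patch and held for over 2 s without moving the house, and the meter is back in its holder at its original height and released, about 25 s in all.

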